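# Feed the work slide under the drag spring of the filing jig

### The job

A dark wooden slide with a bone blank let into its nose stands in the channel of the filing jig, just short of the leaf spring whose bent-down lip blocks its way. With the fingertips, press the slide firmly down on its low rear pad so that the sprung bed sinks, keep it down while you push the nose under the spring lip, and go on until the slide is fully home against the stop block; then take the fingers away and leave the spring holding it. Do not lift or tip the slide, and leave the loose things around the jig alone.

Things in the scene. Friction and masses are not known exactly. Their poses are not given: they have to be found in the camera images.
- jig: Filing jig fixed to the bench: pale base board 260 x 96 x 10 mm with a channel 44 mm wide between two fences (tops 31 mm above the jig's underside). Origin on the underside; x runs along the middle of the channel, the way the slide must travel; z up. Board spans x -125 to +135 mm. Channel floor: a sprung steel bed, its top 24 mm above the underside when up.
- slide: Dark wooden slide 110 long, 41 mm wide, about 0.15 kg, loose on the sprung bed (1.5 mm play each side). Origin: centre of its underside; x to its nose, parallel to the jig's x at the start; z up. Front 68 mm: nose, 28 mm high, pale bone blank let into its top; rear 42 mm: low finger pad, 18 mm high. Fully home, its origin is at x = +35 mm in the jig's frame; it starts at x = -55 to -30 mm.
- pad (a point): Centre of the top of the slide's rear finger pad (42 mm long, 41 mm wide). 21 mm ahead of this point the nose rises from the pad in an upright step 10 mm high, facing backwards: a fingertip on the pad can push forward against it.
- lip (a point): Middle of the lower edge of the leaf spring's bent-down lip, 34 mm wide; a dark steel strip reaching back from the stop block, up to 64 mm above the jig's underside. With the bed up the lip hangs 4 mm lower than the nose's top, and it yields upwards by 3 mm at most: pushing without pressing just jams; the nose passes only if pressed down 4 mm or more. At x = +40 mm in the jig's frame.
- bed (a joint): How far the sprung bed has sunk, m: 0 up, 0.008 fully down (hard stop). With the slide on it, it starts to sink at a press of about 6 N; 4 mm takes about 13 N, 8 mm about 19 N. While pressed and going under the lip the slide drags with some 5 to 10 N.
- leaf (a joint): angle by which the leaf spring is bent up, rad: 0 at rest, 0.05 at most
- long_blank: loose pale bone bar 22 x 85 x 13 mm, a bystander; origin: centre of the underside
- dark_bangle: loose black ring, 78 mm across, 12 mm high, a bystander; origin: centre of the underside
- cork_block: loose sanding block 45 x 88 x 26 mm, a bystander; origin: centre of the underside
- horn_oval: loose dark oval disc 62 x 80 x 12 mm behind the jig, a bystander; origin: centre of the underside
- stop (a point): Middle of the stop block's face, at x = +90 mm in the jig's frame; the slide's nose meets it when fully home. The block is wooden, its top 54 mm above the jig's underside.
Mind the look-alikes: they are no part of the job. Leave any turquoise look-alike of the slide alone.

How it is judged:
By the outcome, as a careful person would: the job done as asked, in the order asked, and still so for the second after the job is handed in, with the robot touching nothing.
It also fails if it takes over 40 s, if anything falls off the work surface, if the arm or the gripper's body presses on something with over 40 N, if the wrist force passes 120 N, or if a joint passes its speed limit or range.

### The arm

A 7-joint arm with a two-finger parallel gripper is mounted at the origin on a cart in front of the work surface, level with it; the furniture and walls round the work are solid. World frame = base frame: x ahead of the robot, y to its left, z up, the work surface at z = 0. Lengths are in m, angles in rad, forces in N, time in s.
With the tool pointing down it reaches from about 0.4 to 0.85 m from the base axis. Payload 10.4 kg.
Tool frame: the origin (TCP) lies at the very end of the fingers, on their centre line; the grasp point (between the pads) lies manip.hold_point_z behind it (manip.hold_point_z is the distance from the TCP to the grasp point, in m); z points along the fingers, y is the direction in which the jaws open and shut (so a half turn about z gives the same grasp; the last joint's range is limited). The gripper opens to 85 mm and grips with 20 to 120 N. Pads are 22 mm wide; open, the fingers measure 114 mm over their backs; the gripper's body (76 mm by 85 mm) begins 54 mm behind the grasp point. The pads swing forward as they close: fully open they stand 13 mm farther back than shut.
Start: joints at [-1.285, 0.332, -0.065, 1.46, 0.022, 1.35, -0.088], TCP at [0.19, 0.595, 0.208] pointing down, gripper open.
Joint ranges: [-2.6, 2.6], [-0.5, 2.12], [-1.47, 1.34], [0.16, 2.42], [-1.27, 4.41], [0.06, 2.06], [-2.6, 2.6]. Speed limits (rad/s): [2.22, 2.22, 2.79, 2.79, 3.14, 3.14, 3.14].

### API

Orientations are given as a unit quaternion [x, y, z, w].
In Python, from workcell import manip gives the robot as it stands.
- The arm moves only by the tool jog_arm, never from a script. Its arguments are lists of equal length, an entry for each row: "translation": the shift along the world's x, y, z in mm, a list of three; "turn": the turn about the world's z in degrees. In form: {"translation": [[x, y, z], ...], "turn": [turn, ...]}. A call has 1 to 12 rows; each row is the pose to reach, as a shift and turn from the pose measured when the call began; what a row does not reach only later rows make up. A row lasts 1/12 s, in which the tool goes at most 41.7 mm and 7.16 degrees, less where a joint would pass 70% of its speed; a pose out of reach is approached as far as the arm can. A call with a gripper value outside its range is refused whole. "grip" is the finger opening in mm, from 0 to 85.4, set as the call begins (left out, the last holds). The fingers move at their own pace and stop on an object; "grip_force" is the grip in N (left out, the last holds). Time passes only in rows, so rows that repeat a pose let the fingers close. It gives the time, the measured TCP pose, the force and the opening at its end, in the units of the state.
- manip.get_obs(): the state, without advancing time (a new reading comes with each control period).
- manip.camera(name): name is "scene" or "top"; returns a dict with "frame" (400x640x3 uint8, red, green, blue), "mtx" (3x3 intrinsics, pixels), "k1" (the pictures are not rectified: a ray, as slopes to the right and down, at radius r is drawn at 1 + k1 r^2 times it, then the intrinsics apply), "pose" (4x4, takes a point from camera to world coordinates). Camera axes: x right, y down, z forward; pixel columns grow to the right and rows downward; lengths in m; the calibration is good to about 2 mm. A picture is of the moment at which its call begins. There is no depth.
- manip.hand_in(): hands the job in, once; it reports no verdict.
Trained networks look in a picture, given as the dict that the camera call returned (one of the last four; its "shot" number tells which), for a name from the list of things; names that differ only in an ending like _2 or _b are one class to them, and where a whole thing is asked for, a point or a joint stands for the part that bears it (a point fixed in the world has none). Each returns a list of dicts, best first, with "confidence" (0 to 1); they miss things now and then, are a little off and sometimes report something else, mostly with a low value. They report only what shows in the picture. A call takes as long as a camera call. They do not tell look-alikes from the thing itself.
- manip.outline_of(picture, label): "mask" (400x640 bool, what is visible of it) and "extent" ([left, top, right, bottom] in pixels, round what is visible of it).
- manip.pinpoint(picture, label): "at" ([column, row] in pixels: a listed point, or the origin of a listed thing).
The state is a dict: "clock": time; "joint_pos": joint angles; "joint_velocities": joint speeds; "tau": joint torques, N m; "position": TCP position; "ee_rot": TCP orientation; "ft_force": force on the tool from outside, world axes, zero at the start; "torque": the same for the moment, N m; "grip_width": opening from 0.0 (shut) to 1.0 (fully open).
Only numpy, scipy, OpenCV 4.12 (cv2) and the standard library are available. Lean on these libraries where they do the work, as an engineer would, in place of code of your own. Each camera call takes 0.05 s, during which the arm holds its last target. There are 200 camera calls.

## Working session

There is one attempt and no reset: what is moved stays moved. The work goes in short steps, Python scripts to look and compute and a tool call to move; the robot and the scene stay as the last step left them, time stands still between calls to the robot, and variables do not carry over. Pictures are saved under pics/ and viewed, about 8 in all and at most 12, crops included, and the job is handed in when it is done.

Besides the shell and the picture viewer there is one more tool, called after "Emit:" by a JSON object that holds its "api" and its "payload", one argument or row to a line. jog_arm: Moves the arm, as the interface text tells. Its arguments: {"type":"object","properties":{"translation":{"type":"array"},"turn":{"type":"array"},"grip":{"type":"number"},"grip_force":{"type":"number"}},"required":["translation","turn"]}

```bash
mkdir -p pics
cat > h.py <<'E'
import numpy as np, cv2
from workcell import manip
def ray(p,uv):
    K=p["mtx"]; d=np.array([(uv[0]-K[0][2])/K[0][0],(uv[1]-K[1][2])/K[1][1]]); s=d.copy()
    for _ in range(20): s=d/(1+p["k1"]*(s@s))
    T=np.array(p["pose"]); v=T[:3,:3]@np.array([s[0],s[1],1]); return T[:3,3],v/np.linalg.norm(v)
def atz(p,uv,z):
    o,v=ray(p,uv); return o+v*(z-o[2])/v[2]
def tri(a,ua,b,ub):
    A=np.zeros((3,3)); B=np.zeros(3)
    R=[ray(a,ua),ray(b,ub)]
    for o,v in R:
        M=np.eye(3)-np.outer(v,v); A+=M; B+=M@o
    x=np.linalg.solve(A,B)
    return x,[round(1000*np.linalg.norm((np.eye(3)-np.outer(v,v))@(x-o)),1) for o,v in R]
def proj(p,X):
    T=np.array(p["pose"]); c=T[:3,:3].T@(np.array(X)-T[:3,3]); s=c[:2]/c[2]; s=s*(1+p["k1"]*(s@s)); K=np.array(p["mtx"])
    return K[:2,:2]@s+K[:2,2]
E
python3 - <<'E'
from h import *
P={n:manip.camera(n) for n in("scene","top")}
im=[]
for n,p in P.items():
    cv2.imwrite(f"pics/{n}0.png",p["frame"][:,:,::-1])
    print(n,np.round(p["pose"],3).tolist(),p["k1"])
    for l in("jig","slide","pad","lip","stop"):
        print(l,[(np.round(d["at"]).tolist(),round(d["confidence"],2)) for d in manip.pinpoint(p,l)[:4]],[(d["extent"],round(d["confidence"],2)) for d in manip.outline_of(p,l)[:3]] if l in("slide","jig") else "")
s=manip.get_obs();print(s["position"],s["ee_rot"],manip.hold_point_z,s["grip_width"],s["ft_force"])
E
```

```text
scene [[-0.858, -0.221, 0.464, 0.084], [-0.514, 0.385, -0.766, 0.991], [-0.009, -0.896, -0.444, 0.545], [0.0, 0.0, 0.0, 1.0]] -0.09677293556210717
jig [([300.0, 233.0], 0.72)] [([260.2, 204.3, 335.4, 266.7], 0.95), ([350.3, 226.0, 374.8, 252.3], 0.7), ([319.3, 274.5, 339.8, 300.7], 0.31)]
slide [([305.0, 221.0], 0.69)] [([289.2, 206.7, 318.4, 231.4], 0.7), ([257.3, 203.5, 331.6, 269.5], 0.55)]
pad [([311.0, 207.0], 0.83)] 
lip [([286.0, 228.0], 0.75), ([304.0, 219.0], 0.29), ([329.0, 288.0], 0.25)] 
stop [([282.0, 239.0], 0.66)] 
top [[0.08, -0.969, 0.233, 0.321], [-0.997, -0.079, 0.017, 0.139], [0.002, -0.234, -0.972, 1.149], [0.0, 0.0, 0.0, 1.0]] 0.017474919753028544
jig [([291.0, 193.0], 0.96)] [([246.0, 176.3, 332.8, 211.0], 0.82)]
slide [([420.0, 270.0], 0.58)] [([280.5, 184.3, 315.5, 197.3], 0.83), ([403.1, 252.9, 439.2, 285.2], 0.62)]
pad [([434.0, 258.0], 0.75)] 
lip [([276.0, 188.0], 0.9)] 
stop [([257.0, 190.0], 0.93)] 
[0.18991546 0.59546581 0.20823856] [ 1.53783341e-01  9.88104591e-01  3.92133776e-05 -2.04501791e-05] 0.0187 1.0044031633900479 [-1.16130447  0.34335909  0.47768395]
```

View crops.

Run:
```python
import cv2
a=cv2.imread("pics/scene0.png")[170:330,220:420]; b=cv2.imread("pics/top0.png")[150:310,230:450]
cv2.imwrite("pics/s1.png",cv2.resize(a,None,fx=3.7,fy=3.7,interpolation=2)); cv2.imwrite("pics/t1.png",cv2.resize(b,None,fx=3.6,fy=3.6,interpolation=2))
```

```text
(no output)
```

View pics/s1.png

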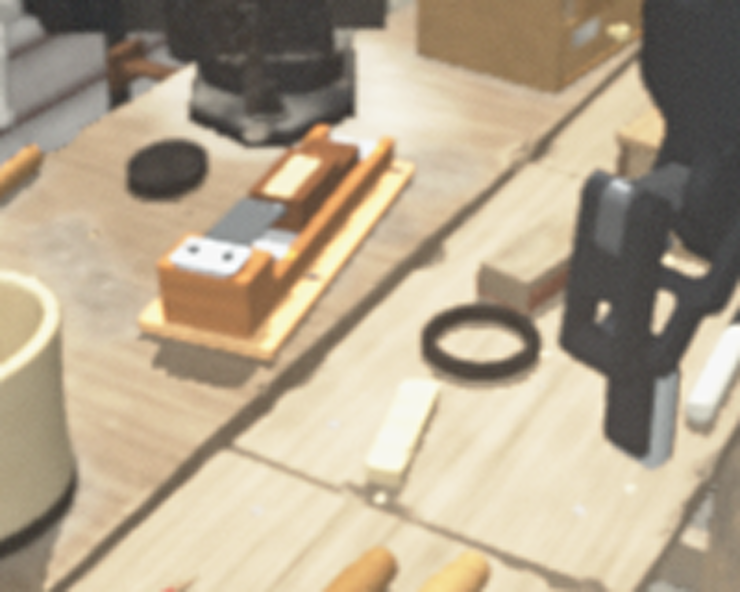

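View pics/t1.png

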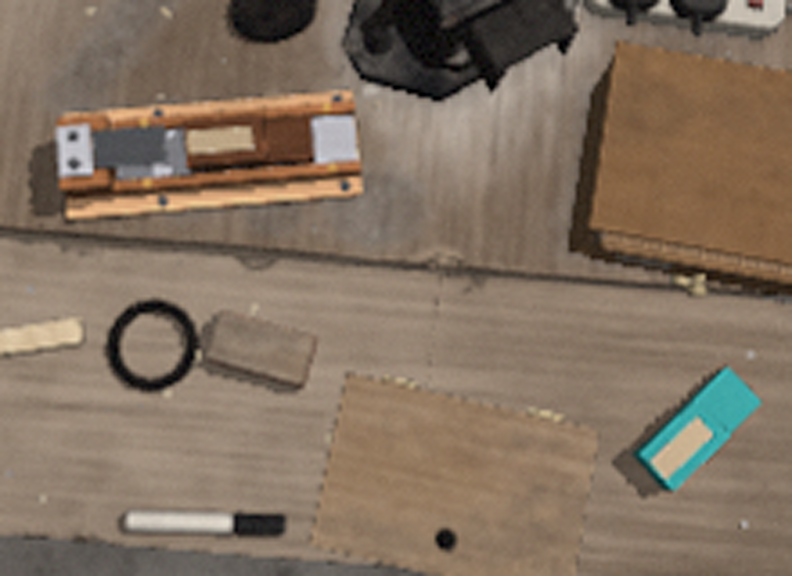

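Run:
```python
from h import *
a=manip.camera("scene");b=manip.camera("top")
def best(p,l,box):
    for d in manip.pinpoint(p,l):
        u=d["at"]
        if box[0]<u[0]<box[2] and box[1]<u[1]<box[3]: return np.array(u)
bs=(250,195,345,275);bt=(240,165,340,220)
for l in("jig","slide","pad","lip","stop"):
    u,v=best(a,l,bs),best(b,l,bt); print(l,u,v)
    if u is not None and v is not None: print("   ",np.round(tri(a,u,b,v)[0],4),tri(a,u,b,v)[1])
# corner features from crops: top-view crop px/3.6+(230,150); scene /3.7+(220,170)
T=lambda x,y:np.array([x/3.6+230,y/3.6+150]); S=lambda x,y:np.array([x/3.7+220,y/3.7+170])
for n,s,t in [("board +x,+y-side corner",(272,352),(66,218)),("board -x corner",(413,165),(362,192)),("stop top near",(248,272),(60,183)),("blank c",(293,175),(221,139))]:
    print(n,np.round(tri(a,S(*s),b,T(*t))[0],4),tri(a,S(*s),b,T(*t))[1])
print("pad at z.042", atz(b,T(284,141),.042),"step",atz(b,T(257,138),.05))
for d in manip.outline_of(b,"slide")[:1]:
    r=cv2.minAreaRect(np.argwhere(d["mask"])[:,::-1].astype(np.float32)); q=cv2.boxPoints(r); print([np.round(atz(b,x,.045)[:2],4).tolist() for x in q])
for d in manip.outline_of(b,"jig")[:1]:
    r=cv2.minAreaRect(np.argwhere(d["mask"])[:,::-1].astype(np.float32)); q=cv2.boxPoints(r); print([np.round(atz(b,x,.01)[:2],4).tolist() for x in q])
```

```text
jig [300.5 236. ] [291.  193.8]
    [0.5966 0.2624 0.0034] [np.float64(0.9), np.float64(0.9)]
slide [303.3 221.2] [300.5 194.5]
    [0.5971 0.2328 0.0316] [np.float64(6.9), np.float64(6.9)]
pad [309.6 208.9] [310.1 185.4]
    [0.6121 0.1989 0.053 ] [np.float64(5.2), np.float64(5.2)]
lip [288.  229.3] [274.7 186.7]
    [0.603  0.3096 0.0466] [np.float64(2.7), np.float64(2.7)]
stop [281.3 239. ] [260.4 190.2]
    [0.5899 0.3536 0.0452] [np.float64(1.3), np.float64(1.3)]
board +x,+y-side corner [0.5295 0.3903 0.0125] [np.float64(0.6), np.float64(0.6)]
board -x corner [0.5743 0.1334 0.0134] [np.float64(0.2), np.float64(0.2)]
stop top near [0.5483 0.3871 0.0642] [np.float64(1.8), np.float64(1.8)]
blank c [0.601  0.2574 0.0561] [np.float64(0.2), np.float64(0.2)]
pad at z.042 [0.60743548 0.20440159 0.042     ] step [0.60614473 0.22736251 0.05      ]
[[0.3649, -0.1029], [0.4441, -0.1754], [0.4157, -0.2067], [0.3375, -0.1343]]
[[0.6261, 0.4143], [0.6744, 0.1467], [0.5734, 0.1298], [0.5267, 0.3922]]
```

The top view shows the dark brown slide with its bone blank in the jig, at about (300,189) in the full picture. The turquoise look-alike lies on the bench at (420,270). I'm using the slide in the jig. Before moving, I'll check what stands tall around it.

Run:
```python
import cv2,numpy as np
a=cv2.imread("pics/scene0.png"); b=cv2.imread("pics/top0.png")
cv2.imwrite("pics/both.png",np.hstack([cv2.resize(a[:330,120:520],(400,330)),cv2.resize(b[:330,200:600],(400,330))]))
```

```text
(no output)
```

View pics/both.png

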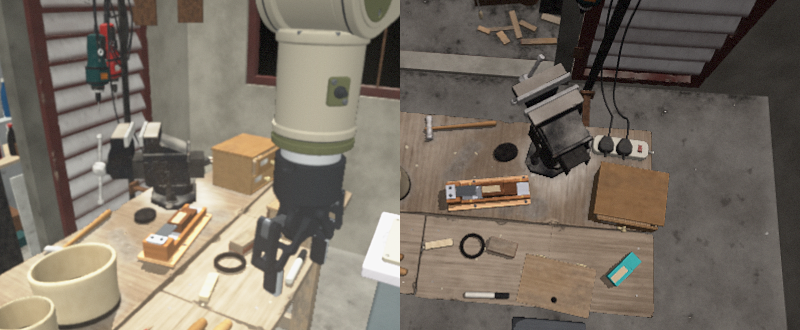

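Run:
```python
from h import *
a=manip.camera("scene");b=manip.camera("top")
for n,s,t in [("far jaw",(242,135),(345,80)),("near jaw",(270,135),(363,95)),("tail",(325,160),(385,158)),("baseL",(270,204),(328,170)),("box nearest",(390,190),(394,168))]:
    x,e=tri(a,s,b,t);print(n,np.round(x,3),e)
for t in [(328,170),(345,176),(362,172)]: print(np.round(atz(b,t,0.01),3))
for t in [(335,125),(335,150)]: print(np.round(atz(b,t,0.12),3))
cv2.imwrite("pics/v.png",np.hstack([cv2.resize(a["frame"][90:220,200:345,::-1],(435,390),interpolation=2),cv2.resize(b["frame"][60:200,270:400,::-1],(362,390),interpolation=2)]))
```

```text
far jaw [0.9   0.12  0.198] [np.float64(0.2), np.float64(0.2)]
near jaw [0.849 0.061 0.193] [np.float64(9.8), np.float64(9.8)]
tail [ 0.697 -0.021  0.109] [np.float64(8.2), np.float64(8.2)]
baseL [0.718 0.17  0.017] [np.float64(39.7), np.float64(39.7)]
box nearest [ 0.588 -0.074  0.048] [np.float64(104.9), np.float64(104.9)]
[0.685 0.15  0.01 ]
[0.669 0.093 0.01 ]
[0.687 0.039 0.01 ]
[0.794 0.139 0.12 ]
[0.714 0.133 0.12 ]
```

View pics/v.png

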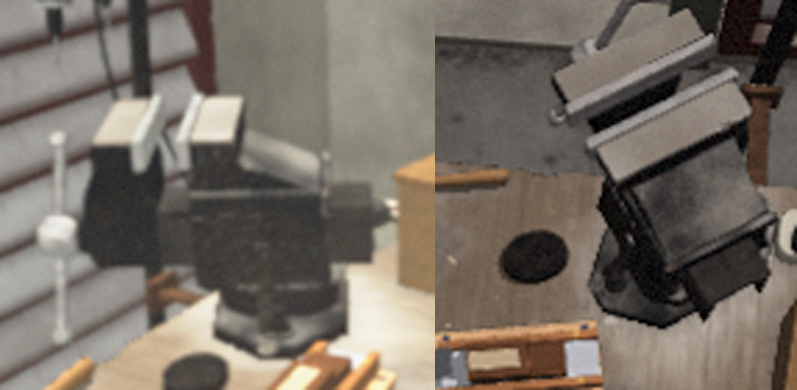

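The view shows a bench vise behind the jig. Its nearest parts are at x ≥ 0.67, and above the base they are at about x ≥ 0.69. That clears the tool at (0.61, 0.20). I'll approach above the pad with the fingers shut.

Emit:
{"api": "jog_arm", "payload": {
  "translation": [
    [28, -26, 0],
    [56, -52, 0],
    [84, -78, 0],
    [112, -104, 0],
    [140, -130, 0],
    [168, -156, 0],
    [196, -182, 0],
    [224, -208, 0],
    [252, -234, 0],
    [280, -260, 0],
    [308, -286, 0],
    [336, -312, 0]
  ],
  "turn": [-5, -10, -15, -20, -26, -31, -36, -41, -47, -52, -57, -62],
  "grip": 0,
  "grip_force": 60
}}

```text
clock: 2.6
position: [0.5271, 0.282, 0.2085]
ee_rot: [0.642, 0.766, 0.0, 0.0]
ft_force: [-0.0, 0.8, -0.2]
grip_width: -0.004
```

Run:
```python
from h import *
s=manip.get_obs();print(s["clock"],s["position"],s["ee_rot"],s["grip_width"],s["ft_force"])
```

```text
2.6 [0.52707065 0.28204534 0.20851784] [6.42299053e-01 7.66454063e-01 3.04803733e-04 5.79300598e-05] -0.003628729457903932 [-0.02549049  0.80934842 -0.2410173 ]
```

Emit:
{"api": "jog_arm", "payload": {
  "translation": [
    [25, -24, 0],
    [50, -48, -10],
    [75, -71, -35],
    [83, -79, -70],
    [83, -79, -100],
    [83, -79, -118],
    [83, -79, -120]
  ],
  "turn": [0, 0, 0, 0, 0, 0, 0]
}}

```text
clock: 3.18
position: [0.6078, 0.202, 0.0841]
ee_rot: [0.642, 0.766, -0.003, -0.001]
ft_force: [0.2, 0.2, 0.6]
grip_width: -0.0
```

Run:
```python
from h import *
a=manip.camera("scene");b=manip.camera("top");s=manip.get_obs();t=s["position"];print(t,s["ft_force"])
def best(p,l,box):
    for d in manip.pinpoint(p,l):
        u=d["at"]
        if box[0]<u[0]<box[2] and box[1]<u[1]<box[3]: return np.array(u),round(d["confidence"],2)
for l in("jig","slide","pad","lip","stop"): print(l,best(a,l,(250,195,345,275)),best(b,l,(240,165,340,220)))
t=[t[0],t[1],t[2]]
out=[]
for p,c in((a,(250,150)),(b,(240,130))):
    im=p["frame"][:,:,::-1].copy(); im=cv2.resize(im[c[1]:c[1]+100,c[0]:c[0]+100],(400,400),interpolation=2)
    for X in (t,[t[0],t[1],.042]):
        u=(proj(p,X)-c)*4; cv2.circle(im,tuple(int(q) for q in u),3,(0,255,0),-1)
    out.append(im)
cv2.imwrite("pics/ap.png",np.hstack(out))
```

```text
[0.60985197 0.20317145 0.08851114] [0.55184991 0.24394936 1.09105463]
jig (array([299.7, 235.3]), 0.57) (array([289.3, 196.2]), 0.59)
slide (array([305.1, 222.8]), 0.77) (array([300.8, 192.4]), 0.46)
pad (array([310.7, 214. ]), 0.91) None
lip (array([288.3, 226.4]), 0.64) (array([275.1, 186.4]), 0.72)
stop (array([280. , 236.7]), 0.72) (array([290.9, 193.1]), 0.32)
```

View pics/ap.png

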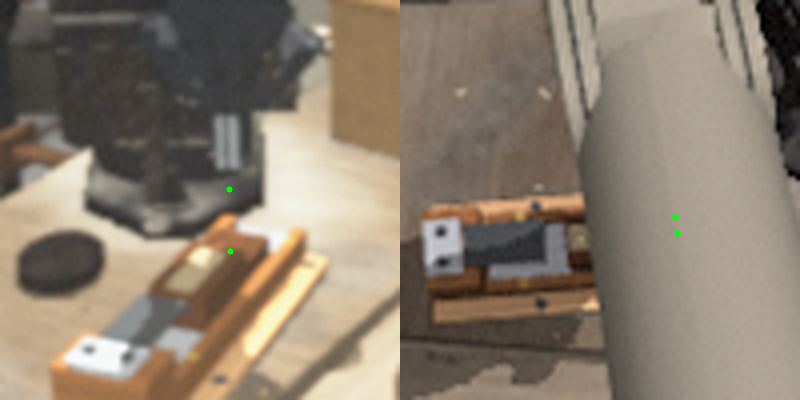

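Run:
```python
from h import *
a=manip.camera("scene")
O=np.array([.599,.264]);ex=np.array([-.172,.985]);ey=np.array([-.985,-.172])
def J(x,y): return np.round(1000*np.array([(np.array(x[:2])-O)@ex,(np.array(x[:2])-O)@ey]),1)
for n,q,z in [("step edge L",(222,222),.053),("step edge R",(268,237),.053),("nose front R",(212,308),.053),("nose front L",(150,285),.053),("fence -x end R top",(303,230),.032),("stop top near R",(110,375),.055),("board",(327,255),.01)]:
    print(n,J(atz(a,(250+q[0]/4,150+q[1]/4),z),0))
for z in (.05,.053):
  for u in ((311,207),(309.6,208.9),(310.7,214)): print("pad",z,u,J(atz(a,u,z-.01),0))
im=cv2.resize(a["frame"][195:275,255:345,::-1],None,fx=6.5,fy=6.5,interpolation=2)
for X in ([-42,0,53],[-42,20,53],[-42,-20,53],[-125,24,31],[90,0,54],[135,48,10],[-125,48,10],[40,17,48],[40,-17,48]):
    w=O+X[0]/1000*ex+X[1]/1000*ey; u=(proj(a,[*w,X[2]/1000])-(255,195))*6.5; cv2.circle(im,tuple(int(q) for q in u),3,(0,255,0),-1)
cv2.imwrite("pics/chk.png",im)
```

```text
step edge L [-80.3 -14.4]
step edge R [-70.3  23.9]
nose front R [31.1 26.7]
nose front L [ 17.9 -22.6]
fence -x end R top [-126.3   28.1]
stop top near R [125.9   3.7]
board [-135.2   43.1]
pad 0.05 (311, 207) [-100.4   -6.6]
pad 0.05 (309.6, 208.9) [-88.3  -5.8]
pad 0.05 (310.7, 214) [-61.4   8.7]
pad 0.053 (311, 207) [-95.   -4.3]
pad 0.053 (309.6, 208.9) [-83.   -3.5]
pad 0.053 (310.7, 214) [-56.3  10.9]
```

View pics/chk.png

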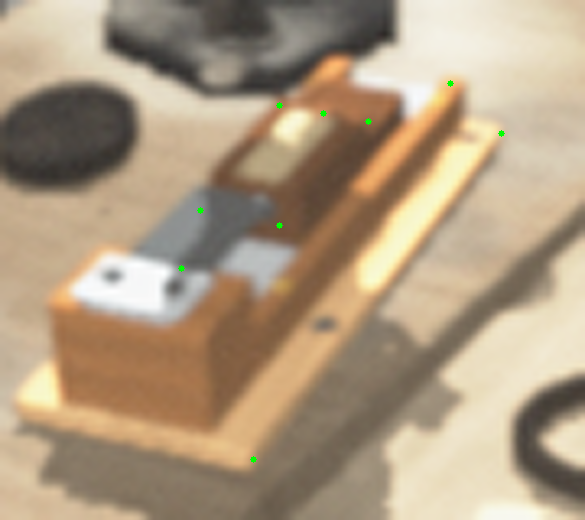

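The jig frame fits the picture: the board corner and fence end match. The step is at jig x of about -43 mm, so the fingers at -62 mm sit over the pad. I'll descend until contact.

Emit:
{"api": "jog_arm", "payload": {
  "translation": [
    [0, 0, -12],
    [0, 0, -24],
    [0, 0, -32],
    [0, 0, -36],
    [0, 0, -38],
    [0, 0, -39],
    [0, 0, -39]
  ],
  "turn": [0, 0, 0, 0, 0, 0, 0]
}}

```text
clock: 4.42
position: [0.6102, 0.2031, 0.0497]
ee_rot: [0.642, 0.766, 0.0, 0.0]
ft_force: [0.2, -0.2, -0.3]
grip_width: 0.0
```

Emit:
{"api": "jog_arm", "payload": {
  "translation": [
    [0, 0, -1],
    [0, 0, -2],
    [0, 0, -3],
    [0, 0, -4],
    [0, 0, -4]
  ],
  "turn": [0, 0, 0, 0, 0]
}}

```text
clock: 4.83
position: [0.6101, 0.2031, 0.0456]
ee_rot: [0.642, 0.766, 0.0, 0.0]
ft_force: [0.3, 0.8, -0.2]
grip_width: 0.004
```

Emit:
{"api": "jog_arm", "payload": {
  "translation": [
    [0, 0, -1],
    [0, 0, -2],
    [0, 0, -3],
    [0, 0, -4],
    [0, 0, -4]
  ],
  "turn": [0, 0, 0, 0, 0]
}}

```text
clock: 5.25
position: [0.61, 0.203, 0.0413]
ee_rot: [0.642, 0.766, 0.0, 0.0]
ft_force: [0.4, -0.5, 0.6]
grip_width: 0.001
```

Emit:
{"api": "jog_arm", "payload": {
  "translation": [
    [0, 0, -1],
    [0, 0, -2],
    [0, 0, -2]
  ],
  "turn": [0, 0, 0]
}}

```text
clock: 5.5
position: [0.6099, 0.203, 0.039]
ee_rot: [0.642, 0.766, 0.0, -0.0]
ft_force: [0.1, 0.2, 0.6]
grip_width: 0.002
```

Emit:
{"api": "jog_arm", "payload": {
  "translation": [
    [0, 0, -1],
    [0, 0, -2],
    [0, 0, -2]
  ],
  "turn": [0, 0, 0]
}}

```text
clock: 5.75
position: [0.6097, 0.2029, 0.0367]
ee_rot: [0.642, 0.766, -0.0, -0.0]
ft_force: [-0.5, 0.5, 0.8]
grip_width: -0.001
```

Run:
```python
from h import *
a=manip.camera("scene"); print(manip.get_obs()["position"])
cv2.imwrite("pics/c2.png",cv2.resize(a["frame"][150:260,260:360,::-1],None,fx=5.4,fy=5.4,interpolation=2))
```

```text
[0.60975569 0.20297286 0.03685099]
```

View pics/c2.png

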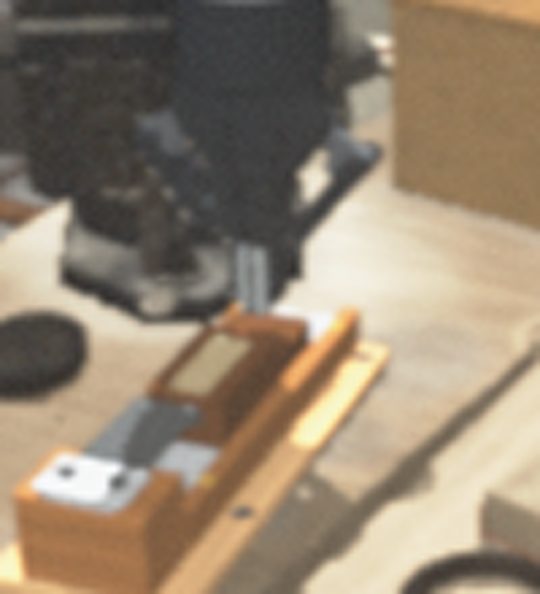

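Run:
```python
from h import *
a=manip.camera("scene"); t=manip.get_obs()["position"]
print("start tcp",proj(a,[.1899,.5955,.2082]),"now",proj(a,t),"vis end (307.2,207.8)")
c=np.array(cv2.imread("pics/scene0.png"))
v=np.array([.0,.0,1]);
for d in(-.01,0,.01,.016,.03): print(d,proj(a,t+v*d))
# finger ends: tool-y offset +-43mm at start
y=np.array([.304,.953,0]); print([proj(a,np.array([.1899,.5955,.2082])+s*y) for s in(-.05,-.043,.043,.05)])
print(proj(a,[.599-.172*-.085,.264-.985*.085,.042]),proj(a,[.599-.172*-.043,.264-.985*.043,.052]))
o,r=ray(a,(307.2,207.8)); print([(z,np.round(o+r*(z-o[2])/r[2],3)) for z in(.04,.05,.06,.07)])
```

```text
start tcp [411.98253839 298.65307572] now [307.81455332 214.36502112] vis end (307.2,207.8)
-0.01 [307.91162028 217.5670746 ]
0 [307.81455332 214.36502112]
0.01 [307.71686909 211.13585816]
0.016 [307.65796165 209.18525781]
0.03 [307.51964314 204.59533909]
[array([434.30706462, 282.24591766]), array([431.34094631, 284.43528108]), array([390.46614767, 314.31292618]), array([386.73862886, 317.01069913])]
[311.05044782 209.10650985] [304.95239381 212.58335873]
[(0.04, array([0.629, 0.176, 0.04 ])), (0.05, array([0.619, 0.192, 0.05 ])), (0.06, array([0.608, 0.208, 0.06 ])), (0.07, array([0.597, 0.224, 0.07 ]))]
```

The visible fingertip ends about 15–20 mm above the reported TCP, so the fingers are still hovering over the pad. I'll go on down gently, watching the force.

Emit:
{"api": "jog_arm", "payload": {
  "translation": [
    [0, 0, -1],
    [0, 0, -2],
    [0, 0, -3],
    [0, 0, -4],
    [0, 0, -5],
    [0, 0, -5]
  ],
  "turn": [0, 0, 0, 0, 0, 0]
}}

```text
clock: 6.35
position: [0.6097, 0.2029, 0.0317]
ee_rot: [0.642, 0.766, -0.0, -0.0]
ft_force: [-0.1, 0.2, 0.4]
grip_width: -0.001
```

Emit:
{"api": "jog_arm", "payload": {
  "translation": [
    [0, 0, -1],
    [0, 0, -2],
    [0, 0, -3],
    [0, 0, -4],
    [0, 0, -4]
  ],
  "turn": [0, 0, 0, 0, 0]
}}

```text
clock: 6.77
position: [0.6096, 0.2029, 0.0274]
ee_rot: [0.642, 0.766, -0.0, -0.0]
ft_force: [-0.3, -0.4, -0.2]
grip_width: -0.002
```

Emit:
{"api": "jog_arm", "payload": {
  "translation": [
    [0, 0, -1],
    [0, 0, -2],
    [0, 0, -3],
    [0, 0, -3]
  ],
  "turn": [0, 0, 0, 0]
}}

```text
clock: 7.1
position: [0.6096, 0.2029, 0.0247]
ee_rot: [0.642, 0.766, -0.0, -0.0]
ft_force: [-2.2, -1.3, 5.6]
grip_width: 0.004
```

Run:
```python
from h import *
a=manip.camera("scene"); t=manip.get_obs()["position"];print(t,manip.get_obs()["ft_force"])
im=cv2.resize(a["frame"][185:235,280:340,::-1],None,fx=10,fy=10,interpolation=cv2.INTER_CUBIC)
cv2.imwrite("pics/c3.png",im)
```

```text
[0.609731   0.20292878 0.024913  ] [-2.07729327 -0.42000484  5.58240934]
```

View pics/c3.png

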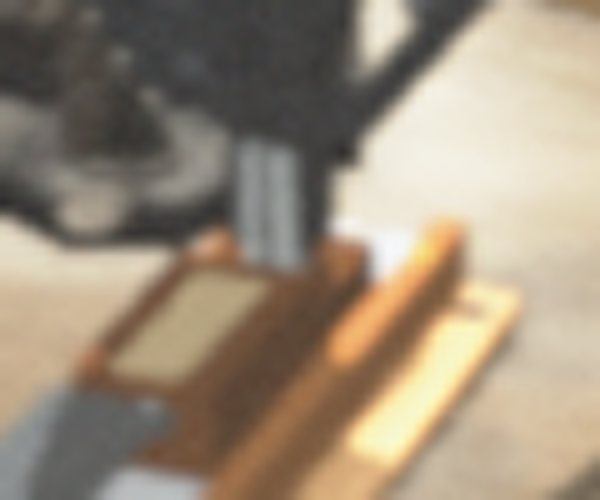

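The fingers are on the pad behind the step, about centred between the fences, with first contact at 5.6 N. Now I press down.

Emit:
{"api": "jog_arm", "payload": {
  "translation": [
    [0, 0, -1],
    [0, 0, -2],
    [0, 0, -3],
    [0, 0, -4],
    [0, 0, -5],
    [0, 0, -5]
  ],
  "turn": [0, 0, 0, 0, 0, 0]
}}

```text
clock: 7.65
position: [0.6103, 0.2031, 0.0211]
ee_rot: [0.642, 0.766, 0.0, -0.0]
ft_force: [-4.3, -1.2, 11.7]
grip_width: 0.002
```

Emit:
{"api": "jog_arm", "payload": {
  "translation": [
    [0, 0, -1],
    [0, 0, -2],
    [0, 0, -3],
    [0, 0, -4],
    [0, 0, -5],
    [0, 0, -6],
    [0, 0, -6]
  ],
  "turn": [0, 0, 0, 0, 0, 0, 0]
}}

```text
clock: 8.23
position: [0.611, 0.2033, 0.0173]
ee_rot: [0.642, 0.766, 0.001, 0.0]
ft_force: [-6.4, -2.3, 18.2]
grip_width: 0.004
```

Emit:
{"api": "jog_arm", "payload": {
  "translation": [
    [-1, 0, -3],
    [-1.5, 3, -3],
    [-2, 6, -3],
    [-2.5, 9, -3],
    [-3, 12, -3],
    [-3.5, 15, -3],
    [-4, 18, -3],
    [-4.5, 21, -3],
    [-5, 24, -3],
    [-5.5, 27, -3],
    [-6, 30, -3],
    [-6, 30, -3]
  ],
  "turn": [0, 0, 0, 0, 0, 0, 0, 0, 0, 0, 0, 0]
}}

```text
clock: 9.23
position: [0.6067, 0.2312, 0.0168]
ee_rot: [0.643, 0.766, 0.002, 0.002]
ft_force: [-5.4, -8.7, 20.5]
grip_width: 0.004
```

Run:
```python
from h import *
a=manip.camera("scene");b=manip.camera("top"); s=manip.get_obs();print(s["position"],s["ft_force"])
im=np.hstack([cv2.resize(a["frame"][190:250,265:335,::-1],(560,480),interpolation=2),cv2.resize(b["frame"][170:215,245:267+0+13,::-1],(240,308+172),interpolation=2)])
cv2.imwrite("pics/c4.png",im)
```

```text
[0.60669267 0.23115789 0.01677898] [-5.49432749 -8.06199989 21.66647845]
```

View pics/c4.png

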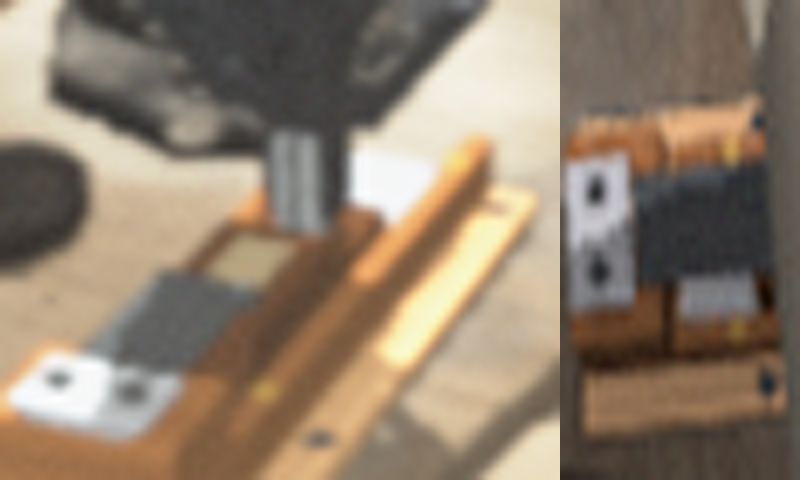

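The nose is under the leaf spring, with the bed held down at 21 N and about 8 N of drag. I'll keep pushing.

Emit:
{"api": "jog_arm", "payload": {
  "translation": [
    [-0.5, 4, -3],
    [-1, 7, -3],
    [-1.5, 10, -3],
    [-2, 13, -3],
    [-2.5, 16, -3],
    [-3, 19, -3],
    [-3.5, 22, -3],
    [-4, 25, -3],
    [-4.5, 28, -3],
    [-5, 31, -3],
    [-5.5, 34, -3],
    [-6, 36, -3]
  ],
  "turn": [0, 0, 0, 0, 0, 0, 0, 0, 0, 0, 0, 0]
}}

```text
clock: 10.33
position: [0.6029, 0.2644, 0.0168]
ee_rot: [0.644, 0.765, 0.002, 0.003]
ft_force: [-4.9, -11.0, 22.2]
grip_width: -0.003
```

Emit:
{"api": "jog_arm", "payload": {
  "translation": [
    [-0.5, 3, -3],
    [-0.5, 5, -3],
    [-1, 7, -3],
    [-1, 9, -3],
    [-1.5, 10, -3],
    [-1.5, 11, -3],
    [-2, 12, -3],
    [-2, 12, -3]
  ],
  "turn": [0, 0, 0, 0, 0, 0, 0, 0]
}}

```text
clock: 11.0
position: [0.6036, 0.2742, 0.0168]
ee_rot: [0.645, 0.764, 0.003, 0.005]
ft_force: [-2.2, -7.9, 21.2]
grip_width: -0.001
```

Emit:
{"api": "jog_arm", "payload": {
  "translation": [
    [-1, 3, -3],
    [-1, 4, -3],
    [-1.5, 5, -3],
    [-1.5, 6, -3],
    [-2, 7, -3],
    [-2, 7, -3]
  ],
  "turn": [0, 0, 0, 0, 0, 0]
}}

```text
clock: 11.5
position: [0.6049, 0.2789, 0.0169]
ee_rot: [0.646, 0.763, 0.005, 0.007]
ft_force: [-0.2, -7.6, 18.3]
grip_width: -0.001
```

Run:
```python
from h import *
s=manip.get_obs();print(np.round(s["joint_pos"],3),np.round(s["tau"],1),s["position"],s["ft_force"],s["torque"])
b=manip.camera("top");a=manip.camera("scene")
cv2.imwrite("pics/c5.png",np.hstack([cv2.resize(a["frame"][60:260,230:410,::-1],(432,480),interpolation=2),cv2.resize(b["frame"][80:280,235:385,::-1],(360,480),interpolation=2)]))
```

```text
[-0.746  0.583  0.324  1.566 -0.196  1.011 -0.203] [ -5.2 -59.8   1.7 -28.7  -2.2  -1.   -0.1] [0.60488598 0.27890939 0.01690017] [-0.18352173 -7.5845075  18.3012042 ] [-1.80351013 -0.04171135 -0.06151433]
```

View pics/c5.png

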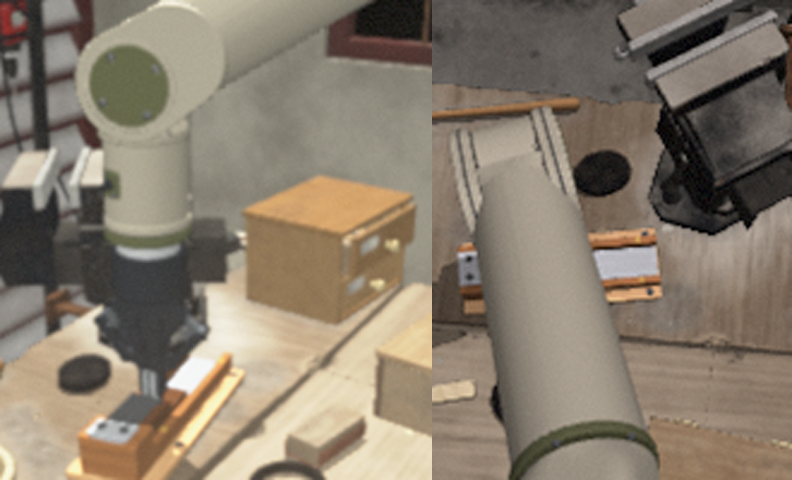

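Emit:
{"api": "jog_arm", "payload": {
  "translation": [
    [-1, 3, -3],
    [-1.5, 4, -3],
    [-2, 5, -3],
    [-2, 6, -3],
    [-2, 7, -3],
    [-2, 8, -3],
    [-2, 8, -3]
  ],
  "turn": [0, 0, 0, 0, 0, 0, 0]
}}

```text
clock: 12.18
position: [0.6053, 0.279, 0.0168]
ee_rot: [0.648, 0.761, 0.002, 0.01]
ft_force: [-8.9, -23.9, 30.9]
grip_width: -0.001
```

The push force rises to 24 N with no further motion, at about the expected home position. The slide is against the stop. I'll ease the push, then lift the fingers away.

Emit:
{"api": "jog_arm", "payload": {
  "translation": [
    [0, 1, 0],
    [0, 0.5, 2],
    [0, 0, 4],
    [0, 0, 6],
    [0.5, -1, 8],
    [0.5, -2, 11],
    [0.5, -3, 15],
    [0.5, -3, 22],
    [0.5, -3, 35],
    [0.5, -3, 50],
    [0.5, -3, 70],
    [0.5, -3, 90]
  ],
  "turn": [0, 0, 0, 0, 0, 0, 0, 0, 0, 0, 0, 0]
}}

```text
clock: 13.18
position: [0.6058, 0.2761, 0.1085]
ee_rot: [0.648, 0.761, 0.002, 0.01]
ft_force: [0.3, 0.8, 0.5]
grip_width: -0.002
```

Emit:
{"api": "jog_arm", "payload": {
  "translation": [
    [-10, 0, 35],
    [-35, 0, 70],
    [-70, 0, 105],
    [-105, 0, 130],
    [-140, 0, 135],
    [-175, 0, 135],
    [-205, 20, 135],
    [-230, 50, 135],
    [-250, 80, 135],
    [-270, 110, 135],
    [-290, 140, 135],
    [-290, 140, 135]
  ],
  "turn": [0, 0, 0, 0, 0, 0, 0, 0, 0, 0, 0, 0]
}}

```text
clock: 14.18
position: [0.31, 0.4218, 0.2444]
ee_rot: [0.645, 0.764, 0.003, 0.009]
ft_force: [-0.5, 0.4, 0.2]
grip_width: -0.003
```

Run:
```python
from h import *
a=manip.camera("scene");b=manip.camera("top"); s=manip.get_obs();print(s["clock"],s["position"],s["ft_force"])
O=np.array([.599,.264]);ex=np.array([-.172,.985]);ey=np.array([-.985,-.172])
mk=b["frame"][:,:,::-1].copy()
for l in ("slide","pad"):
  for n,p in(("s",a),("t",b)):
    print(l,n,[(np.round(d["at"],1).tolist(),round(d["confidence"],2),np.round(1000*(atz(p,d["at"],.04)[:2]-O)@ex,0)) for d in manip.pinpoint(p,l)[:3]])
im=np.hstack([cv2.resize(a["frame"][190:270,255:345,::-1],(420,373),interpolation=2),cv2.resize(mk[165:225,240:300+40,::],(380,373),interpolation=2)])
cv2.imwrite("pics/c6.png",im)
for x in (-20,22): print(x,[proj(p,[*(O+ex*x/1000),.04]).round(1).tolist() for p in(a,b)])
```

```text
14.2833 [0.31485228 0.4169117  0.24429555] [ 0.90564832 -0.43850234  0.25805512]
slide s [([291.9, 235.4], 0.51, np.float64(58.0)), ([423.9, 194.3], 0.48, np.float64(-294.0))]
slide t [([419.0, 269.8], 0.93, np.float64(-365.0)), ([277.6, 193.7], 0.52, np.float64(38.0))]
pad s [([299.5, 223.1], 0.8, np.float64(-5.0)), ([419.2, 181.5], 0.47, np.float64(-387.0))]
pad t [([434.7, 260.7], 0.96, np.float64(-416.0)), ([290.0, 186.7], 0.91, np.float64(-2.0))]
-20 [[301.6, 220.4], [296.1, 189.9]]
22 [[295.0, 227.9], [282.7, 191.1]]
```

View pics/c6.png

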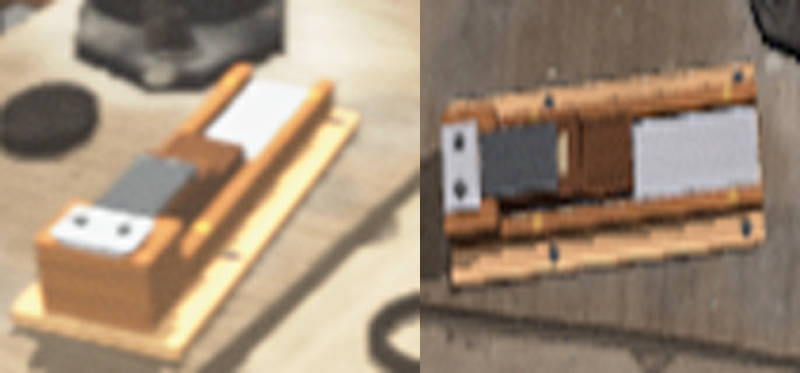

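```bash
python3 -c "
from workcell import manip
print(manip.hand_in())"
```

```text
the job is handed in; nothing more can be done
None
```

The slide is home against the stop block with the leaf spring over its nose. The fingers are clear of it, and I handed the job in at about 14.3 s.

**What I did:** I pressed the rear pad with the shut fingertips to about 18–22 N, so the sprung bed sank about 8 mm. Keeping it down, I pushed the nose under the lip with about 8–11 N of drag. I stopped when the slide no longer moved and the push had risen to about 24 N. Then I eased off and lifted the fingers straight up.

**Last checks:**
- **Position:** In the final top view the slide's rear edge is at the pixel expected for home. Pixels there are about 3 mm each.
- **Disagreement on position:** The network's pad point came out 3–6 mm short of home, which is about its own error. I trusted the force rise and the rear edge instead.
- **Force on the tool:** About 1 N or less at the end, so the robot was touching nothing.
- **Loose things:** I did not measure them again at the end. I touched none of them, and the turquoise look-alike was still where it started.

**Fingertip height:** The fingertips met the pad with the reported TCP about 18 mm lower than the pad should be. The camera had shown the same gap, so I found the pad by force rather than by the reported height.

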